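# Bring the tripped control box back on

### The arm

A 7-joint arm with a two-finger parallel gripper is mounted at the origin on a cart in front of the work surface, level with it; the furniture and walls round the work are solid. World frame = base frame: x ahead of the robot, y to its left, z up, the work surface at z = 0. Lengths are in m, angles in rad, forces in N, time in s.
With the tool pointing down it reaches from about 0.4 to 0.85 m from the base axis. Payload 10.4 kg.
Tool frame: the origin (TCP) lies at the very end of the fingers, on their centre line; the grasp point (between the pads) lies 19 mm behind it; z points along the fingers, y is the line along which they close (so a half turn about z gives the same grasp; the last joint's range is limited). The gripper opens to 87 mm and grips with 3 to 60 N. Pads are 19 mm wide; open, the fingers measure 117 mm over their backs; the gripper's body (75 mm by 190 mm) begins 51 mm behind the grasp point.
Start: joints at [1.198, 0.332, -0.065, 1.46, 0.022, 1.35, -0.088], TCP at [0.214, -0.587, 0.223] pointing down, gripper open.
Joint ranges: [-2.6, 2.6], [-0.5, 2.12], [-1.47, 1.34], [0.16, 2.42], [-1.27, 4.41], [0.06, 2.06], [-2.6, 2.6]. Speed limits (rad/s): [2.22, 2.22, 2.79, 2.79, 3.14, 3.14, 3.14].

### API

Orientations are given as a unit quaternion [x, y, z, w].
In Python, from bench import r gives the robot as it stands.
- The arm moves only by the shell command python3 -m crank 'ROWS' [FORCE]. ROWS is JSON, a list that holds one entry, the list of rows, each a list of 5 numbers: the shift along the tool's x, y, z in mm, then the turn about the tool's z in degrees, then the opening, from -1 (shut) to 1 (fully open). A call has 1 to 20 rows; each row is the pose to reach, as a shift and turn from the pose commanded when the call began, along the tool's axes at that moment; what a row does not reach only later rows make up. A row lasts 1/10 s, in which the tool goes at most 50 mm and 8.59 degrees, less where a joint would pass 70% of its speed; a pose out of reach is approached as far as the arm can. A call with a gripper value outside its range is refused whole. The fingers move at their own pace and stop on an object; FORCE is the grip in N (left out, the last holds). Time passes only in rows, so rows that repeat a pose let the fingers close. It gives the time, the measured TCP pose, the force, the opening and the grip force at its end, in the units of the state.
- r.read_state(): the state, without advancing time (a new reading comes with each control period).
- r.camera(name): name is "side" or "top" or "wrist"; returns a dict with "image" (480x640x3 uint8, red, green, blue), "vfov" (degrees; the focal length in pixels is half the picture's height over the tangent of half this angle, whatever the lens; pixels are square), "cx", "cy" (the principal point, pixels), "k1" (the pictures are not rectified: a ray, as slopes to the right and down, at radius r is drawn at 1 + k1 r^2 times it, then the intrinsics apply), "eye" and "attitude" of the camera in the world. Camera axes: x right, y down, z forward; pixel columns grow to the right and rows downward; lengths in m; the calibration is good to about 2 mm. A picture is of the moment at which its call begins. There is no depth.
- r.close_job(): hands the job in; it is judged then, once.
The state is a dict: "time": time; "joint_positions": joint angles; "joint_vel": joint speeds; "joint_torque": joint torques, N m; "ee_pos": TCP position; "eef_rot": TCP orientation; "ft_force": force on the tool from outside, world axes, zero at the start; "torque": the same for the moment, N m; "width": finger opening in m; "grip_force": force on a finger pad.
Only numpy, scipy, OpenCV 4.12 (cv2) and the standard library are available. Lean on these libraries where they do the work, as an engineer would, in place of code of your own. Each camera call takes 0.05 s, during which the arm holds its last target. There are 200 camera calls.

### The job

The control box of the bench's fume extractor has tripped. With the closed fingertips, push the one breaker button that has popped out (its yellow band shows) back in until it stays in; only then tip the red main switch over to its far end, the one with the white bar, so that it snaps on, and after that press the green start button right down and let it come up again. Do not press the red mushroom stop or the two breakers that are still in, and leave the things lying about where they are.

Things in the scene. Friction and masses are not known exactly. Their poses are not given: they have to be found in the camera images.
- control_box: blue-grey sloping-desk enclosure fixed to the bench, 220 mm wide (y), 170 deep (x), 50 high in front, 96 at the back. Origin under its centre; x to the back, y left. Panel on top rises to the back at 15 degrees. Back row: 3 breakers 48 apart in any order, at the right a lamp 14 tall; front row, 76 down the slope: main switch left, green start middle, red stop right, 68 to 70 apart.
- tripped_breaker_top (a point): push-to-reset breaker button, black cap 18 mm across in a grey collar with a dark nut 28 mm across, the collar's top 7.5 mm off the panel; this point is the centre of the cap's top; z off the panel, x up the slope. The one that has popped out, with a yellow band under its cap: the point stands 19 mm off the panel when out, 11 mm when in.
- tripped_breaker (a joint): travel of that button into the panel, 0 = popped out, 0.008 m = fully in. Over-centre: about 5 N starts it, the force falls to nothing half-way (0.004), beyond which it snaps in by itself and stays.
- second_breaker_top (a point): push-to-reset breaker button, black cap 18 mm across in a grey collar with a dark nut 28 mm across, the collar's top 7.5 mm off the panel; this point is the centre of the cap's top; z off the panel, x up the slope. This one is in (point 11 mm off the panel), does not move, and is not to be pressed.
- third_breaker_top (a point): push-to-reset breaker button, black cap 18 mm across in a grey collar with a dark nut 28 mm across, the collar's top 7.5 mm off the panel; this point is the centre of the cap's top; z off the panel, x up the slope. This one is in (point 11 mm off the panel), does not move, and is not to be pressed.
- main_switch_on_end (a point): point on the top of the far (on) half of the red rocker, which is 45 mm long up the slope, 26 wide, in a frame 8 high; 16 mm from the pivot, moving with it. White bar on this half, ring on the near half. Off: x up the slope, z off the panel, far half raised 0.4 rad, point 16 mm off the panel. On: far half parallel to the panel, point 10 mm off it.
- main_switch (a joint): angle of the rocker, 0 = off, 0.4 rad = fully on (far end down). Over-centre: about 5 N on the far end starts it, nothing half-way (0.2), beyond which it snaps on by itself and stays.
- start_button_top (a point): green round start button, 25 mm across, in a steel collar: centre of its top face, 20 mm above the panel when up, moving with it; z off the panel, x up the slope.
- start_button (a joint): travel of the start button, 0 = up, 0.006 m = right down. Spring return, 1 N at the start to 5 N fully down.
- stop_button_top (a point): red mushroom stop button, 38 mm across: centre of its top, 31 mm above the panel; z off the panel. Not to be pressed.
- stop_button (a joint): travel of the stop button, 0 = up; 3 N starts it.
- tape_measure: yellow tape measure lying loose on the bench behind the box, 33x81 mm, 64 mm high; origin at the centre of its underside. Not to be moved.
- marker: paint marker with a red cap lying loose in front of the box, 17x126x18 mm; origin at its centre underneath. Not to be moved.
- earplug_pot: white pot with an orange lid standing loose behind the box, 50 mm across, 42 mm high; origin under its centre. Not to be moved.
- mig_pliers: red-handled welding pliers lying loose between the box and the robot, 74x239x18 mm; origin at the centre underneath. Not to be moved.

How it is judged:
On the way, in this order (a step that is already met when the one before it is completed fails the run):
1. the popped-out breaker is in and latched, the main switch still off (value of joint tripped_breaker above 0.007 m and value of joint main_switch below 0.2 rad), for 0.2 s.
2. the main switch has snapped on (value of joint main_switch above 0.35 rad and value of joint start_button below 0.002 m), for 0.2 s.
3. the green start button is pressed right down (value of joint start_button above 0.0045 m), for 0.1 s.
At the end, for the whole second after the job is handed in: The tripped breaker button is in (over 7 of 8 mm), the main switch is on (over 0.35 of 0.4 rad), and the start button, after being pressed over 4.5 of 6 mm, and the stop button are up (under 1 mm) (value of joint tripped_breaker above 0.007 m and value of joint main_switch above 0.35 rad and value of joint each of start_button, stop_button below 0.001 m); the robot touches nothing.
It fails at once if the main switch is put on, or start is pressed, while the breaker is still out (value of joint tripped_breaker below 0.004 m and (value of joint main_switch above 0.2 rad or value of joint start_button above 0.003 m)).
It fails at once if start is pressed with the main switch off (value of joint start_button above 0.003 m and value of joint main_switch below 0.2 rad).
It fails at once if the red stop is pressed (value of joint stop_button above 0.002 m).
It fails at once if a breaker that is still in is pressed (contact force between the fingers and second_breaker above 3 N or contact force between the fingers and third_breaker above 3 N).
It fails at once if a loose thing is lifted or shifted by more than 20 mm (distance of any of tape_measure, marker, earplug_pot, mig_pliers from where it was at the start of the episode above 0.02 m).
It also fails if it takes over 40 s, if anything falls off the work surface, if the arm or the gripper's body presses on something with over 40 N, if the wrist force passes 120 N, or if a joint passes its speed limit or range.

## Working session

There is one attempt and no reset: what is moved stays moved. The work goes in short steps, Python scripts to look and compute and a shell command to move; the robot and the scene stay as the last step left them, time stands still between calls to the robot, and variables do not carry over. Pictures are saved under pics/ and viewed, at most 10 in all, crops included, and the job is handed in when it is done.

```bash
mkdir -p pics; ls
cat > h.py <<'E'
import numpy as np, cv2, json
from scipy.spatial.transform import Rotation as R
from bench import r
def snap(n,f):
    c=r.camera(n); cv2.imwrite(f'pics/{f}.png',c['image'][:,:,::-1])
    np.save(f'pics/{f}.npy',c,allow_pickle=True); return c
def load(f): return np.load(f'pics/{f}.npy',allow_pickle=True).item()
def rot(a):
    a=np.array(a,float); return a if a.shape==(3,3) else R.from_quat(a).as_matrix()
def ray(c,u,v):
    h=c['image'].shape[0]; f=h/2/np.tan(np.radians(c['vfov'])/2)
    d=np.array([(u-c['cx'])/f,(v-c['cy'])/f]); s=d.copy()
    for _ in range(30): s=d/(1+c['k1']*(s@s))
    D=rot(c['attitude'])@np.array([*s,1]); return np.array(c['eye']),D/np.linalg.norm(D)
def onz(c,u,v,z):
    e,d=ray(c,u,v); return e+d*(z-e[2])/d[2]
def proj(c,p):
    h=c['image'].shape[0]; f=h/2/np.tan(np.radians(c['vfov'])/2)
    q=rot(c['attitude']).T@(np.array(p)-c['eye']); s=q[:2]/q[2]; s=s*(1+c['k1']*(s@s))
    return np.array([s[0]*f+c['cx'],s[1]*f+c['cy']])
def tri(c1,p1,c2,p2):
    e1,d1=ray(c1,*p1); e2,d2=ray(c2,*p2)
    t=np.linalg.lstsq(np.c_[d1,-d2],e2-e1,rcond=None)[0]
    a=e1+t[0]*d1;b=e2+t[1]*d2; return (a+b)/2,np.linalg.norm(a-b)
E
python3 - <<'E'
from h import *
for n in('top','side'):
    c=snap(n,n+'0'); print(n,{k:v for k,v in c.items() if k!='image'})
print(r.read_state())
E
```

```text
pics
top {'vfov': 49.58332688573116, 'cx': 312.88305208520956, 'cy': 237.66134888520594, 'k1': -0.010106522649721906, 'eye': array([ 0.38579453, -0.27989057,  0.94382085]), 'attitude': array([-0.69469964,  0.71552811, -0.05376043,  0.05021702])}
side {'vfov': 53.41932647410314, 'cx': 315.2970010164384, 'cy': 224.24802834999323, 'k1': -0.01935119739701733, 'eye': array([0.29125678, 0.47024916, 0.40896848]), 'attitude': array([-0.1017331 ,  0.82289545, -0.55448191,  0.07101592])}
{'time': 0.1, 'joint_positions': array([ 1.19842194,  0.33277516, -0.06469383,  1.46084146,  0.02158479,
        1.34987719, -0.08848591]), 'joint_vel': array([-0.0002543 , -0.00352113, -0.0013595 , -0.00200324, -0.00095979,
        0.00067421, -0.00037377]), 'joint_torque': array([ 1.12085789e-03, -6.24544716e+01,  2.42362940e-02, -3.90720177e+01,
       -6.14272454e-02,  3.65268218e-02,  5.97213671e-05]), 'ee_pos': array([ 0.21406418, -0.58684524,  0.22186198]), 'eef_rot': array([ 9.84743923e-01,  1.74008741e-01, -1.25077855e-04, -5.90168654e-04]), 'ft_force': array([-0.11195433, -0.2556611 ,  0.27267322]), 'torque': array([ 0.00710915,  0.01695359, -0.00900339]), 'grip_force': 0.0, 'width': 0.0871570927626784}
```

View pics/top0.png

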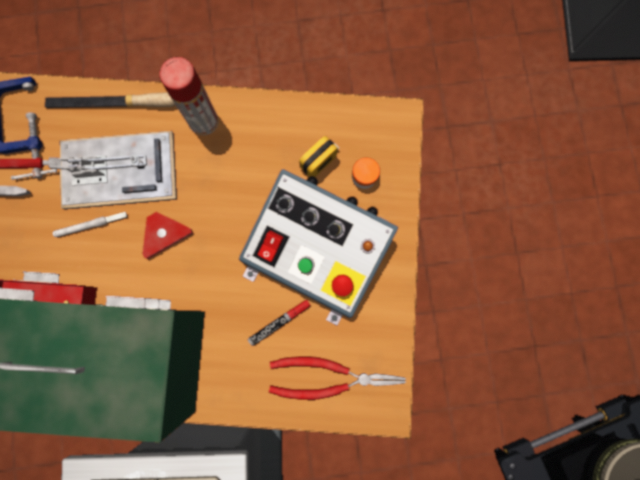

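View pics/side0.png

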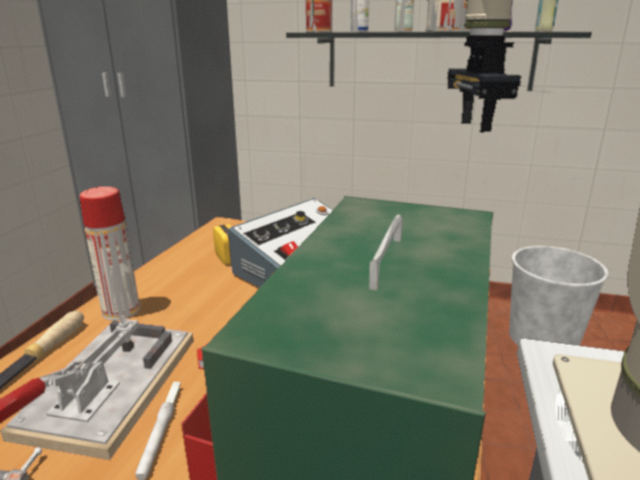

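The top view shows the box at about (320,245), yawed right. Breakers are at (284,203), (310,216) and (336,229), the rocker at (270,246), start at (306,265) and stop at (342,286). In the side view the yellow band is on the rightmost breaker, at about (300,215).

Run:
```python
from h import *
c=load('top0'); im=c['image']; hsv=cv2.cvtColor(im,cv2.COLOR_RGB2HSV)
def blobs(m,name,amin=20):
    x0,y0,x1,y1=235,160,400,325; k=np.zeros_like(m);k[y0:y1,x0:x1]=m[y0:y1,x0:x1]
    n,l,s,ct=cv2.connectedComponentsWithStats(k)
    for i in range(1,n):
        if s[i,4]>=amin: print(name,ct[i].round(1),s[i])
H,S,V=cv2.split(hsv)
blobs((((H<6)|(H>172))&(S>150)&(V>110)).astype(np.uint8),'red')
blobs(((H>45)&(H<85)&(S>90)).astype(np.uint8),'green')
blobs(((H>20)&(H<34)&(S>120)&(V>120)).astype(np.uint8),'yellow',4)
blobs((V<60).astype(np.uint8),'dark')
up=cv2.resize(im[160:325,230:405],None,fx=4.5,fy=4.5,interpolation=cv2.INTER_CUBIC)[:600]
cs=load('side0')['image'][185:285,215:350]
dn=cv2.resize(cs,None,fx=5.5,fy=5.5,interpolation=cv2.INTER_CUBIC)
cv2.imwrite('pics/upt.png',up[:,:,::-1]);cv2.imwrite('pics/ups.png',dn[:,:,::-1])
```

```text
red [269.8 245.3] [258 231  24  31 385]
red [342.1 285.4] [333 276  19  20 308]
red [298.3 308.9] [288 300  22  19 174]
green [305.1 265.3] [299 259  13  14 152]
yellow [302.2 160.3] [301 160   4   2   6]
yellow [315.  164.3] [310 160  13  11  65]
yellow [343.3 281.5] [321 262  44  43 671]
dark [323.8 164.7] [318 160  13  11  41]
dark [305.  167.5] [303 163   5  11  35]
dark [312.6 179.5] [308 176  10   9  53]
dark [291.9 207.2] [270 189  42  37 422]
dark [283.3 203.7] [279 199   9  10  72]
dark [352.4 200.4] [348 198   9   7  40]
dark [324.9 224.4] [306 208  33  31 413]
dark [372.7 210.4] [368 208   9   7  39]
dark [308.6 216.6] [304 212   9  10  69]
dark [342.9 233.3] [332 220  19  24 101]
dark [272.3 247.7] [254 228  34  38 198]
```

View pics/upt.png

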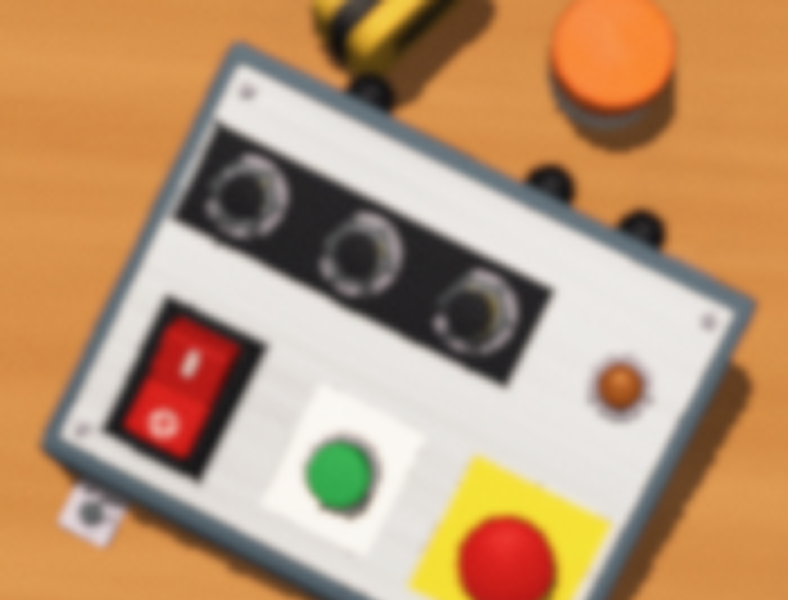

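View pics/ups.png

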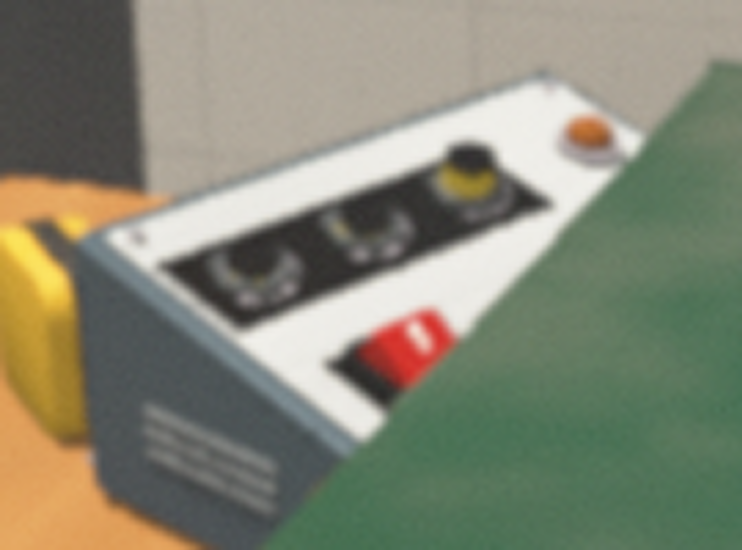

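Rightmost breaker is the tripped one (yellow band at (465,180) in the side crop). Its cap is at pixel (334.7,229.6) in the full top view. The rocker's white bar is on the far half. Next I work out the box pose and the positions.

```bash
cat > box.py <<'E'
from h import *
from scipy.optimize import least_squares
c=load('top0'); t=np.radians(15)
def world(p,q):  # q: panel coords (s up slope from centre, y left, h off the panel)
    s,y,h=q; b=np.array([s*np.cos(t)-h*np.sin(t), y, .073+s*np.sin(t)+h*np.cos(t)])
    return R.from_euler('z',p[2]).apply(b)+[p[0],p[1],0]
L=.085/np.cos(t)
px=lambda a,b:np.array([230+a/4.5,160+b/4.5])
corn=[((L,.11,0),px(238,42)),((L,-.11,0),px(752,300)),((-L,.11,0),px(47,447))]
f=lambda p:np.concatenate([proj(c,world(p,q))-u for q,u in corn])
o=least_squares(f,[.4,-.3,-.45]); P=o.x
def panel(u,h,p=P,c=c):
    return least_squares(lambda a:proj(c,world(p,(a[0],a[1],h)))-u,[0,0]).x
E
python3 - <<'E'
from box import *
print('pose',P[:2].round(4),np.degrees(P[2]).round(2),o.fun.round(1))
for n,u,h in [('b1',px(241,193),.011),('b2',px(355,252),.011),('trip',px(471,313),.019),('start',(305.4,265.3),.02),('stop',(342.1,285.4),.031),('lamp',px(620,385),.014)]+[('rk%d'%i,px(*a),.008) for i,a in enumerate([(170,298),(266,347),(200,478),(106,428)])]:
    a=panel(u,h); print(n,(a*1e3).round(1),world(P,(*a,h)).round(4))
# independent check of tripped cap using side view
s=load('side0'); print(tri(c,px(471,313),s,(215+468/5.5,185+158/5.5)))
for n,q in [('toolbox',[(205,312),(165,437)])]:
  for u in q: print(n,[onz(c,*u,z)[:2].round(3) for z in (.1,.2,.25)])
print(tri(c,(205,312),s,(493,211)), tri(c,(165,437),s,(493,211)), tri(c,(205,312),s,(348,198)))
E
```

```text
pose [ 0.5039 -0.2935] -28.77 [-0.7 -1.3  2.9  0.1 -2.3  1. ]
b1 [37.5 80.7] [ 0.572  -0.2388  0.0933]
b2 [36.9 32.8] [ 0.5485 -0.2805  0.0932]
trip [ 36.8 -15.9] [ 0.5231 -0.3222  0.1009]
start [-38.3   1. ] [ 0.4673 -0.2723  0.0824]
stop [-38.3 -68. ] [ 0.4317 -0.3314  0.093 ]
lamp [ 37.3 -76.3] [ 0.4956 -0.376   0.0962]
rk0 [-10.2  88. ] [ 0.5358 -0.2106  0.0781]
rk1 [-10.3  47.4] [ 0.5162 -0.2462  0.0781]
rk2 [-66.3  48. ] [ 0.4691 -0.2195  0.0636]
rk3 [-65.6  88.5] [ 0.4891 -0.1843  0.0637]
(array([ 0.52342433, -0.32252524,  0.09619471]), np.float64(0.0008933921343541969))
toolbox [array([ 0.395, -0.109]), array([ 0.394, -0.129]), array([ 0.393, -0.139])]
toolbox [array([ 0.204, -0.047]), array([ 0.226, -0.074]), array([ 0.237, -0.088])]
(array([ 0.30508257, -0.11894059,  0.20500848]), np.float64(0.1792058279176605)) (array([ 0.22448179, -0.07821059,  0.21572464]), np.float64(0.009092186274532758)) (array([ 0.39647856, -0.12909129,  0.20115063]), np.float64(0.004996285858822671))
```

```bash
cat > go.py <<'E'
from box import *
import sys
T={'trip':(36.8,-15.9,19,5.5),'rock':(-23.3,68,16,9.5),'start':(-38.3,1,20,3.5)}
def goal(n):
    s,y,h,d=T[n]; w=world(P,(s/1e3,y/1e3,h/1e3)); w[:2]-=d/1e3*np.array([np.cos(P[2]),np.sin(P[2])]); return w
st=r.read_state(); Rt=rot(st['eef_rot'])
print('tcp',st['ee_pos'].round(4),'F',st['ft_force'].round(1),'w',st['width'],'t',st['time'])
yaw=np.arctan2(Rt[1,0],Rt[0,0]); print('turn',np.degrees(yaw-P[2]).round(1))
for n in T: g=goal(n); print(n,g.round(4),'shift mm',(Rt.T@(g-st['ee_pos'])*1e3).round(1))
E
python3 go.py
```

```text
tcp [ 0.2141 -0.5868  0.2219] F [-0.1 -0.3  0.3] w 0.0871570927626784 t 0.1
turn 48.8
trip [ 0.5183 -0.3195  0.1009] shift mm [ 377.4 -146.8  121.1]
rock [ 0.5049 -0.2165  0.0824] shift mm [ 400.2 -248.1  139.7]
start [ 0.4643 -0.2706  0.0824] shift mm [ 343.5 -211.1  139.7]
```

```bash
python3 -m crank '[[[0,0,0,0,-1],[40,-16,0,8,-1],[80,-31,0,16,-1],[120,-47,0,24,-1],[160,-63,0,32,-1],[200,-78,0,40,-1],[240,-94,0,48.8,-1],[280,-109,10,48.8,-1],[320,-125,30,48.8,-1],[360,-140,50,48.8,-1],[377.4,-146.8,70,48.8,-1],[377.4,-146.8,80,48.8,-1],[377.4,-146.8,80,48.8,-1],[377.4,-146.8,80,48.8,-1]]]' 10
python3 - <<'E'
from h import *
snap('wrist','w1'); snap('top','t1')
E
python3 go.py
```

```text
time: 1.5
ee_pos: [0.5176, -0.3215, 0.1431]
eef_rot: [0.968, -0.249, 0.0, 0.0]
ft_force: [0.0, -0.2, 0.2]
width: 0.0005
grip_force: 0.0
tcp [ 0.518  -0.3216  0.1438] F [ 0.5 -0.2 -0.2] w 0.0005134102781999101 t 1.6
turn -0.1
trip [ 0.5183 -0.3195  0.1009] shift mm [-0.9 -2.  42.9]
rock [ 0.5049 -0.2165  0.0824] shift mm [-62.3 -85.8  61.2]
start [ 0.4643 -0.2706  0.0824] shift mm [-71.7 -18.8  61.2]
```

View pics/w1.png

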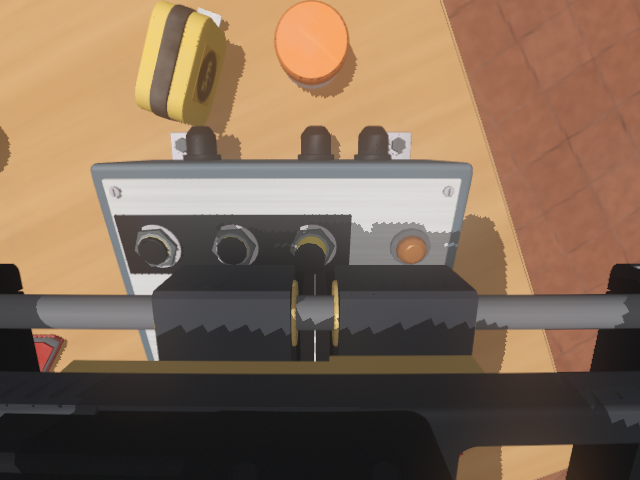

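View pics/t1.png

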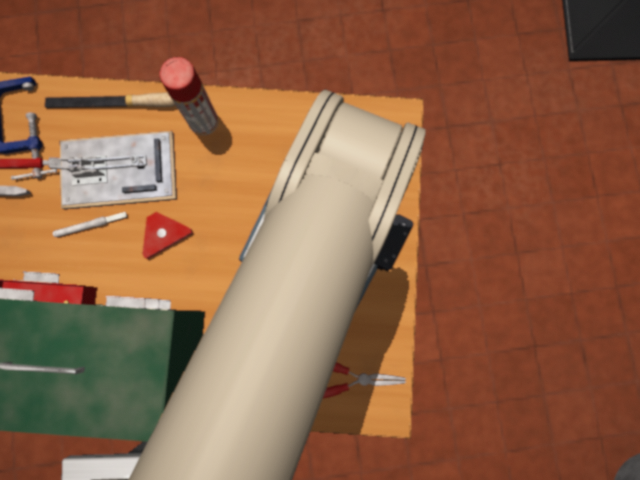

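The wrist view shows caps at about (152,250), (232,250) and (308,253, popped out), and the lamp at (411,249). The fingertips are just below the popped cap. I compare these with the predicted pixels.

Run:
```python
from box import *
w=load('w1')
for n,q in [('b1',(37.5,80.7,11)),('b2',(36.9,32.8,11)),('trip',(36.8,-15.9,19)),('lamp',(37.3,-76.3,14)),('corBL',(88,110,0)),('corBR',(88,-110,0))]:
    print(n,proj(w,world(P,np.array(q)/1e3)).round(1))
print('tcp',proj(w,r.read_state()['ee_pos']).round(1))
for n,u,h in [('b1',(152,250),.011),('b2',(231,250),.011),('trip',(308,254),.019),('lamp',(411,249),.014)]:
    print(n,(panel(np.array(u),h,c=w)*1e3).round(1))
```

```text
b1 [151.6 248.8]
b2 [231.4 249.5]
trip [313.  256.5]
lamp [415.4 251.2]
corBL [ 88.6 161.1]
corBR [481.  160.2]
tcp [317.  291.9]
b1 [36.6 80.6]
b2 [36.6 33.1]
trip [ 38.5 -13. ]
lamp [ 38.8 -73.5]
```

```bash
python3 -m crank '[[[0,-2.5,15,0,-1],[0,-2.5,30,0,-1],[0,-2.5,38,0,-1],[0,-2.5,40,0,-1],[0,-2.5,42,0,-1],[0,-2.5,44,0,-1],[0,-2.5,46,0,-1],[0,-2.5,48,0,-1],[0,-2.5,48,0,-1]]]'; python3 go.py
python3 - <<'E'
from h import *
snap('wrist','w2'); s=snap('side','s2')
a=cv2.resize(s['image'][185:245,250:350],None,fx=7,fy=7)
cv2.imwrite('pics/s2c.png',a[:,:,::-1])
E
```

```text
time: 2.5
ee_pos: [0.5198, -0.3178, 0.0945]
eef_rot: [0.969, -0.248, 0.0, 0.0]
ft_force: [1.2, -0.1, 0.7]
width: 0.0005
grip_force: 0.3
tcp [ 0.5198 -0.3178  0.0945] F [ 1.2 -0.1  0.7] w 0.00045925329558023516 t 2.5
turn 0.0
trip [ 0.5183 -0.3195  0.1009] shift mm [-0.5  2.3 -6.3]
rock [ 0.5049 -0.2165  0.0824] shift mm [-61.8 -81.6  12.1]
start [ 0.4643 -0.2706  0.0824] shift mm [-71.3 -14.6  12.1]
```

View pics/s2c.png

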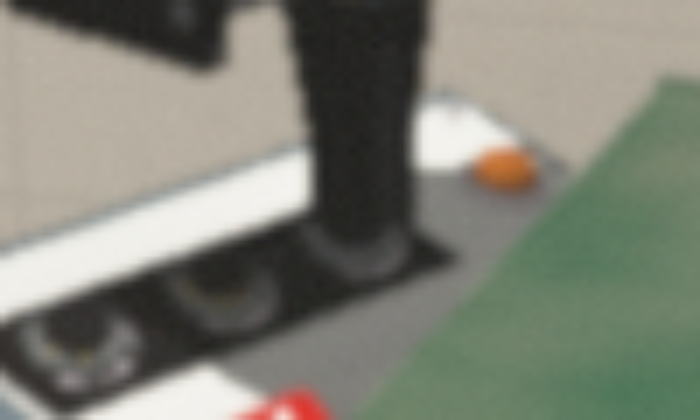

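The side view shows the fingertips on the collar at (355,240) with no yellow left, and the force has dropped, so it has snapped in. I press a little more, then lift and check.

```bash
python3 -m crank '[[[0,1,1,0,-1],[0,1,2,0,-1],[0,1,2,0,-1]]]';  python3 -m crank '[[[0,0,-12,0,-1],[0,0,-32,0,-1],[-30,-41,-32,0,-1],[-61,-81,-32,0,-1],[-61,-81,-32,0,-1],[-61,-81,-32,0,-1]]]'; python3 go.py
python3 - <<'E'
from h import *
w=snap('wrist','w3'); s=snap('side','s3')
a=cv2.resize(s['image'][185:265,240:350],None,fx=6,fy=6)
b=cv2.resize(w['image'],(640,480))
cv2.imwrite('pics/c3.png',cv2.resize(np.vstack([a[:,:640],b[:,:640]]),None,fx=.6,fy=.6)[:,:,::-1])
E
```

```text
time: 2.9
ee_pos: [0.52, -0.3182, 0.0938]
eef_rot: [0.969, -0.248, 0.001, -0.0]
ft_force: [-1.5, 3.7, 8.3]
width: 0.0002
grip_force: 4.8
time: 3.5
ee_pos: [0.5048, -0.2173, 0.1254]
eef_rot: [0.969, -0.247, 0.0, 0.0]
ft_force: [-1.4, -0.3, 0.4]
width: 0.0004
grip_force: 0.0
tcp [ 0.5048 -0.2173  0.1254] F [-1.4 -0.3  0.4] w 0.0003548216567235692 t 3.5
turn 0.1
trip [ 0.5183 -0.3195  0.1009] shift mm [60.8 83.3 24.6]
rock [ 0.5049 -0.2165  0.0824] shift mm [-0.3 -0.8 42.9]
start [ 0.4643 -0.2706  0.0824] shift mm [-10.   66.2  43. ]
```

View pics/c3.png

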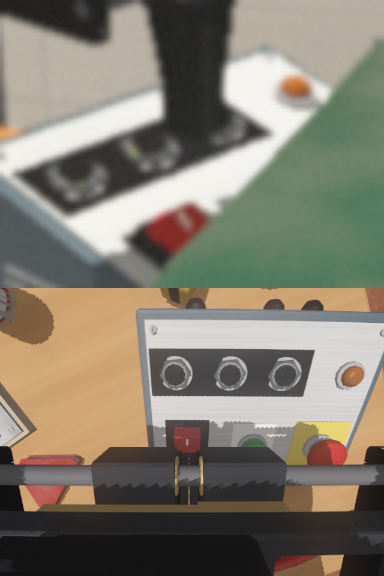

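All three breakers now look alike and in, with no yellow. The fingers stand over the far half of the rocker (white bar at (187,438)). Next I press it.

```bash
python3 -m crank '[[[0,0,20,0,-1],[0,0,34,0,-1],[0,0,38,0,-1],[0,0,40,0,-1],[0,0,42,0,-1],[0,0,44,0,-1],[0,0,46,0,-1],[0,0,46,0,-1]]]'; python3 go.py
```

```text
time: 4.4
ee_pos: [0.5047, -0.2179, 0.0783]
eef_rot: [0.969, -0.248, -0.0, -0.0]
ft_force: [0.3, 0.1, -0.0]
width: 0.001
grip_force: 0.0
tcp [ 0.5047 -0.2179  0.0783] F [ 0.3  0.1 -0. ] w 0.0009917072746810538 t 4.4
turn 0.0
trip [ 0.5183 -0.3195  0.1009] shift mm [ 60.7  82.5 -22.6]
rock [ 0.5049 -0.2165  0.0824] shift mm [-0.5 -1.4 -4.1]
start [ 0.4643 -0.2706  0.0824] shift mm [-10.   65.6  -4.1]
```

```bash
for i in 1 2; do python3 -m crank '[[[0,0,1,0,-1],[0,0,1,0,-1]]]' | grep -E 'pos|ft'; done
python3 - <<'E'
from h import *
s=snap('side','s4'); w=snap('wrist','w4')
E
```

```text
ee_pos: [0.5047, -0.2181, 0.0775]
ft_force: [-0.5, -0.2, 0.2]
ee_pos: [0.5048, -0.2183, 0.0767]
ft_force: [0.3, -0.6, 1.8]
```

```bash
python3 -m crank '[[[0,0,1,0,-1],[0,0,1,0,-1]]]' | grep -E 'pos|ft'; python3 -m crank '[[[0,0,-15,0,-1],[0,0,-40,0,-1],[30,0,-55,0,-1],[60,0,-55,0,-1],[60,0,-55,0,-1]]]' | grep -E 'pos|ft'
python3 - <<'E'
from h import *
w=snap('wrist','w5'); s=snap('side','s5')
a=cv2.resize(s['image'][200:270,250:330],(548,480))
b=cv2.resize(w['image'],(640,480))
cv2.imwrite('pics/c5.png',cv2.resize(np.hstack([a,b]),None,fx=.67,fy=.67)[:,:,::-1])
E
python3 go.py
```

```text
ee_pos: [0.505, -0.2183, 0.0763]
ft_force: [-2.3, 1.0, 8.0]
ee_pos: [0.5596, -0.2487, 0.1316]
ft_force: [-0.8, 1.1, -0.3]
tcp [ 0.5572 -0.247   0.1307] F [-0.2  0.2 -0.1] w 0.0005239765527673728 t 5.7
turn 0.0
trip [ 0.5183 -0.3195  0.1009] shift mm [ 0.7 82.3 29.8]
rock [ 0.5049 -0.2165  0.0824] shift mm [-60.5  -1.6  48.3]
start [ 0.4643 -0.2706  0.0824] shift mm [-70.1  65.4  48.3]
```

View pics/c5.png

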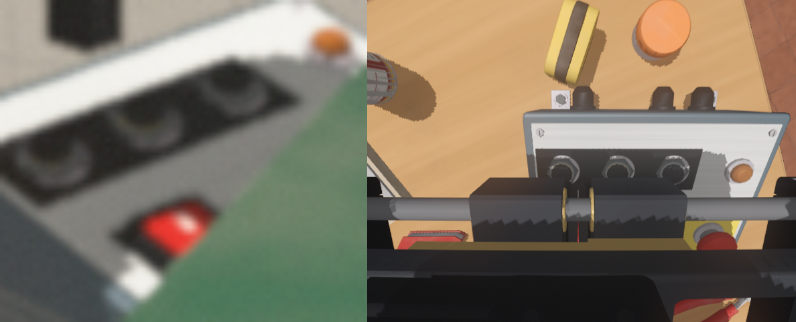

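The side crop shows the rocker's far half, at (185,220), lying flat in its frame. The contact height and the firm stop also fit the on state. Now the start button.

```bash
python3 -m crank '[[[-35,33,0,0,-1],[-70,65,0,0,-1],[-70,65,0,0,-1],[-70,65,20,0,-1],[-70,65,35,0,-1],[-70,65,42,0,-1],[-70,65,44,0,-1],[-70,65,46,0,-1],[-70,65,46,0,-1]]]'| grep -E 'pos|ft'; for i in 1 2; do python3 -m crank '[[[0,0,2,0,-1],[0,0,2,0,-1]]]' | grep -E 'pos|ft'; done; python3 go.py
```

```text
ee_pos: [0.4649, -0.2704, 0.085]
ft_force: [0.4, 1.2, -0.1]
ee_pos: [0.4651, -0.2706, 0.0829]
ft_force: [1.3, 0.4, 1.8]
ee_pos: [0.4651, -0.2706, 0.0808]
ft_force: [1.2, -0.4, 3.6]
tcp [ 0.4651 -0.2706  0.0808] F [ 1.2 -0.4  3.6] w 0.0004395547608469338 t 7.0
turn 0.0
trip [ 0.5183 -0.3195  0.1009] shift mm [ 70.1  17.3 -20. ]
rock [ 0.5049 -0.2165  0.0824] shift mm [  8.9 -66.7  -1.6]
start [ 0.4643 -0.2706  0.0824] shift mm [-0.7  0.3 -1.6]
```

```bash
for i in 1 2 3; do python3 -m crank '[[[0,0,1,0,-1],[0,0,1,0,-1],[0,0,1,0,-1]]]' | grep -E 'pos|ft'; done
```

```text
ee_pos: [0.465, -0.2706, 0.0798]
ft_force: [0.8, -0.6, 4.1]
ee_pos: [0.4648, -0.2705, 0.0787]
ft_force: [2.8, -1.0, 4.6]
ee_pos: [0.465, -0.2706, 0.078]
ft_force: [2.6, -0.8, 6.8]
```

```bash
python3 -m crank '[[[0,0,1,0,-1],[0,0,1,0,-1],[0,0,1,0,-1]]]' | grep -E 'pos|ft'; python3 -m crank '[[[0,0,-10,0,-1],[0,0,-40,0,-1],[0,0,-80,0,-1],[0,0,-120,0,-1],[60,0,-120,0,-1],[100,0,-120,0,-1],[100,0,-120,0,-1],[100,0,-120,0,-1]]]' | grep -E 'pos|ft'
python3 - <<'E'
from h import *
w=snap('wrist','w6'); s=snap('side','s6')
a=cv2.resize(s['image'][200:270,250:330],(548,480))
cv2.imwrite('pics/c6.png',cv2.resize(np.hstack([a,w['image']]),None,fx=.67,fy=.67)[:,:,::-1])
E
```

```text
ee_pos: [0.4651, -0.2707, 0.0777]
ft_force: [0.5, 0.5, 12.9]
ee_pos: [0.5516, -0.3181, 0.1943]
ft_force: [-0.7, 0.5, 0.1]
```

View pics/c6.png

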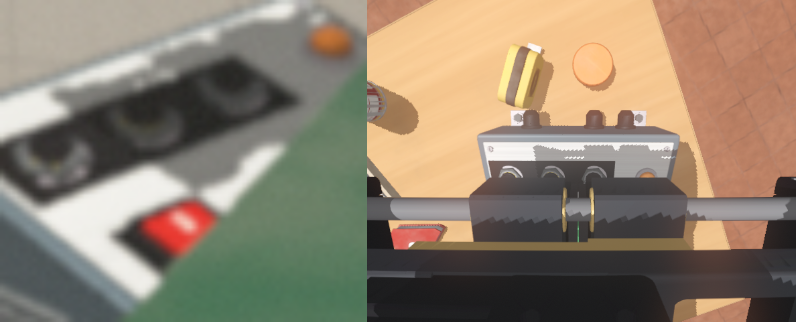

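The breakers look in, with no yellow showing. One numeric check of the rocker's state: the white bar's pixel before and after, against what it should be off and on.

Run:
```python
from box import *
for k,a in (('off',.4),('on',0.)):
    # bar ~11 mm out along the far half, pivot such that 16 mm point is 16/10 off
    for L in (8,12,16): 
        q=(-38.3+L*np.cos(a),68,10+ (6/16*L if a else 0)); s=load('side0'); print(k,L,proj(s,world(P,np.array(q)/1e3)).round(1))
for f in ('side0','s3','s6'):
    im=load(f)['image'][230:262,265:305]; h=cv2.cvtColor(im,cv2.COLOR_RGB2HSV)
    red=(((h[...,0]<8)|(h[...,0]>170))&(h[...,1]>110)&(h[...,2]>70)).astype(np.uint8)
    hull=cv2.morphologyEx(red,cv2.MORPH_CLOSE,np.ones((7,7)))
    bar=(hull>0)&(im.min(2)>110)
    y,x=np.nonzero(bar); Y,X=np.nonzero(red)
    print(f,'bar',x.mean()+265,y.mean()+230,len(x),'red top row',Y.min()+230,'x',X.min()+265,X.max()+265,red.sum())
```

```text
off 8 [291.9 246.7]
off 12 [290.5 244.9]
off 16 [289.2 243. ]
on 8 [291.4 248. ]
on 12 [289.7 246.8]
on 16 [288.1 245.5]
side0 bar 290.2857142857143 245.42857142857142 21 red top row 242 x 280 297 138
s3 bar 290.0 244.5 2 red top row 242 x 280 296 120
s6 bar 289.70588235294116 247.8235294117647 17 red top row 244 x 280 296 117
```

The bar dropped about 2 px, which matches on. Handing in.

```bash
python3 -c "
from h import *
print(r.close_job())"
```

```text
the job is handed in; nothing more can be done
None
```

I handed the job in with the breaker pushed in, the main switch on and the start button pressed and released; `close_job()` gave no verdict, so these states come from the camera views and contact forces (the start button's release was not visible).

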